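Bring the strawberry jam round to the plate

ROBOT

A 6-joint arm with a two-finger parallel gripper is mounted at the origin on the work surface. World frame = base frame: x ahead of the robot, y to its left, z up, the work surface at z = 0. Lengths are in m, angles in rad, forces in N, time in s.
With the tool pointing down it reaches from about 0.25 to 0.775 m from the base axis. Payload 4 kg.
Tool frame: the origin (TCP) lies at the very end of the fingers, on their centre line; the grasp point (between the pads) lies 19 mm behind it (robot.pinch_z is the distance from the TCP to the grasp point, in m); z points along the fingers, y is the line along which they close (so a half turn about z gives the same grasp; the last joint's range is limited). The gripper opens to 94 mm and grips with 3 to 60 N. Pads are 16 mm wide; open, the fingers measure 119 mm over their backs; the gripper's body (75 mm by 177 mm) begins 78 mm behind the grasp point.
Start: joints at [1.058, 0.087, 1.371, -0, 1.684, -0.103], TCP at [0.219, 0.504, 0.206] pointing down, gripper open.
Joint ranges: [-3.1, 3.1], [-0.76, 2.03], [0.27, 2.55], [-1.08, 4.22], [0.17, 2.65], [-2.57, 2.57]. Speed limits (rad/s): [2.79, 2.79, 3.14, 3.14, 3.14, 3.14].

INTERFACE

Orientations are given as [roll, pitch, yaw] about the fixed x, y, z axes, in that order (R = Rz(yaw) Ry(pitch) Rx(roll)).
In Python, from bench import robot gives the robot as it stands.
- The arm moves only by the tool arm_command, never from a script. Its argument "targets" is one flat list of numbers, 7 for each row, row after row: the turn, a rotation vector about the tool's x, y, z in degrees, then the shift along the tool's x, y, z in mm, then the closure, from -1 (fully open) to 1 (shut). In form: [ax, ay, az, x, y, z, hand, ax, ay, az, x, y, z, hand, ...]. A call has 1 to 20 rows; each row is the pose to reach, as a shift and turn from the pose commanded when the call began, along the tool's axes at that moment; what a row does not reach only later rows make up. A row lasts 1/10 s, in which the tool goes at most 50 mm and 8.59 degrees, less where a joint would pass 70% of its speed; a pose out of reach is approached as far as the arm can. A call with a gripper value outside its range is refused whole. The fingers move at their own pace and stop on an object; the grip force is fixed at half the most. Time passes only in rows, so rows that repeat a pose let the fingers close. It gives the time, the measured TCP pose, the force, the opening and the grip force at its end, in the units of the state.
- robot.get_obs(): the state, without advancing time (a new reading comes with each control period).
- robot.snapshot(name): name is "side" or "top" or "wrist"; returns a dict with "color" (384x512x3 uint8, red, green, blue), "range_z" (384x512 float32, m along the optical axis (not along the pixel's ray), 0 where there is no reading), "fx", "fy", "cx", "cy" (pixels), "T" (4x4, takes a point from camera to world coordinates); the wrist camera has in their place "T_tool_cam" (4x4, takes a point from camera to tool coordinates, whose origin is the TCP and whose axes are the flange's). Camera axes: x right, y down, z forward; pixel columns grow to the right and rows downward; lengths in m; the calibration is good to about 2 mm. A picture is of the moment at which its call begins: read the wrist's pose just before it.
- robot.close_job(): hands the job in; it is judged then, once.
The state is a dict: "time": time; "joint_positions": joint angles; "qvel": joint speeds; "joint_torque": joint torques, N m; "tool_pos": TCP position; "ee_rot": TCP orientation; "wrist_force": force on the tool from outside, world axes, zero at the start; "wrist_torque": the same for the moment, N m; "width": finger opening in m; "finger_force": force on a finger pad.
Only numpy, scipy, OpenCV 4.12 (cv2) and the standard library are available. Lean on these libraries where they do the work, as an engineer would, in place of code of your own. Each camera call takes 0.05 s, during which the arm holds its last target. There are 200 camera calls.

TASK

Gently turn the wooden lazy Susan by pushing its scalloped rim with a fingertip until the strawberry jam, the little jar with the red lid, has come round and stands squarely in front of the breakfast plate. Push only the tray: do not touch, lift or carry the jars or the pepper mill standing on it, and leave everything else on the counter alone. Let the tray come to rest and take the hand clear.

Things in the scene. Friction and masses are not known exactly. Their poses are not given: they have to be found in the camera images.
- tray: Turning wooden tray, flower shaped: disc of 125 mm radius with 8 lobes (40 mm radius, centred 110 mm from the axis, tips at 150 mm), one along this frame's +x, then every 45 deg; heights 16 to 38 mm over the counter; a 4 mm bead at 112 mm radius. Turns endlessly either way; stiff bearing (0.1 N m, 0.7 N at the rim) stops it within a few degrees when let go. Origin: on the axis at counter height; z up.
- hollow (a point): One of the 8 hollows between lobes, 45 deg apart round the tray: this point lies 145 mm from the axis, 22.5 deg round from the tray's +x, 27 mm over the counter. The hollow's floor is the disc's edge at 125 mm radius. Here it is about 60 mm wide; a fingertip 25 mm wide centred here clears the lobes and, moved round, pushes the next lobe's flank.
- foot: Fixed round black foot under the tray, 184 mm across, 12 mm high, screwed down. Origin: on the tray's axis at counter height. Its -x axis (horizontal) points from the axis straight at the centre of the plate: the red-lidded jar must end on this line, on the plate's side.
- plate: White round plate, 196 mm across, 18 mm high, 0.5 kg, loose on a 3 mm thick blue placemat (220 x 270 mm, with fork and knife); its centre is 285 to 295 mm from the tray's axis, so 37 to 47 mm lie between plate rim and tray. Origin: centre of its underside.
- red_jar: The strawberry jam: small glass jar of red jam with the only red lid, 48 mm across, 58 mm tall, 0.11 kg, standing loose on the tray 62 mm from the tray's axis. Origin: centre of its underside.
- white_jar: Small jam jar with white lid, 48 mm across, 58 mm tall, 0.11 kg, standing loose on the tray 62 mm from the tray's axis. Origin: centre of its underside.
- green_jar: Small jam jar with green lid, 48 mm across, 58 mm tall, 0.11 kg, standing loose on the tray 62 mm from the tray's axis. Origin: centre of its underside.
- black_jar: Small jam jar with black lid, 48 mm across, 58 mm tall, 0.11 kg, standing loose on the tray 62 mm from the tray's axis. Origin: centre of its underside.
- yellow_jar: Small jam jar with yellow lid, 48 mm across, 58 mm tall, 0.11 kg, standing loose on the tray 62 mm from the tray's axis. Origin: centre of its underside.
- mill: Dark wooden pepper mill, 40 mm across, 128 mm tall, loose on the middle of the tray. Origin: centre of its underside.
- mug: Black mug, 80 mm across, 95 mm tall, loose on the counter to the left. Origin: centre of its underside.
- phone: Black phone lying on the counter to the left, 150 x 74 x 9 mm, loose. Origin: centre of its underside.
- oil: Amber oil bottle, 64 mm across, 200 mm tall, loose on the counter beyond the tray. Origin: centre of its underside.

How it is judged:
On the way:
1. the fingers push the tray round (contact force between the fingers and tray above 0.2 N and angular speed of tray above 0.05 rad/s).
At the end, for the whole second after the job is handed in: The red-lidded jar is on the plate's side, within 14 mm (13 deg) of the line from the tray's axis to the plate's centre; the tray is at rest; jars and mill stand upright within 12 mm of their places' radius; plate, mug, phone and oil bottle within 20 mm of their starts (x of red_jar in the frame of foot below -0.045 m and y of red_jar in the frame of foot between -0.014 and 0.014 m and angular speed of tray below 0.03 rad/s and angle between each of red_jar, white_jar, green_jar, black_jar, yellow_jar, mill's own z axis and vertical below 0.15 rad and height (world z) of red_jar between 0.033 and 0.045 m and height (world z) of white_jar between 0.033 and 0.045 m and height (world z) of green_jar between 0.033 and 0.045 m and height (world z) of black_jar between 0.033 and 0.045 m and height (world z) of yellow_jar between 0.033 and 0.045 m and height (world z) of mill between 0.033 and 0.045 m and horizontal distance between red_jar and tray between 0.05 and 0.074 m and horizontal distance between white_jar and tray between 0.05 and 0.074 m and horizontal distance between green_jar and tray between 0.05 and 0.074 m and horizontal distance between black_jar and tray between 0.05 and 0.074 m and horizontal distance between yellow_jar and tray between 0.05 and 0.074 m and horizontal distance between mill and tray below 0.012 m and distance of each of plate, mug, phone, oil from where it was at the start of the episode below 0.02 m); the robot touches nothing.
It fails at once if a jar or the mill is touched by the robot (more than 1 N) (contact force between any of the fingers, the arm and red_jar above 1 N or contact force between any of the fingers, the arm and white_jar above 1 N or contact force between any of the fingers, the arm and green_jar above 1 N or contact force between any of the fingers, the arm and black_jar above 1 N or contact force between any of the fingers, the arm and yellow_jar above 1 N or contact force between any of the fingers, the arm and mill above 1 N).
It fails at once if a jar or the mill is lifted off the tray or tipped (height (world z) of any of red_jar, white_jar, green_jar, black_jar, yellow_jar, mill above 0.05 m or angle between any of red_jar, white_jar, green_jar, black_jar, yellow_jar, mill's own z axis and vertical above 0.3 rad).
It fails at once if the tray is pushed or gripped hard (more than 25 N) (contact force between the fingers and tray above 25 N).
It fails at once if the tray is spun fast (more than 3 rad/s) (angular speed of tray above 3 rad/s).
It fails at once if plate, mug, phone or oil bottle is moved more than 20 mm (distance of any of plate, mug, phone, oil from where it was at the start of the episode above 0.02 m).
It also fails if it takes over 51 s, if anything falls off the work surface, if the arm or the gripper's body presses on something with over 40 N, if the wrist force passes 120 N, or if a joint passes its speed limit or range.

## Working session

There is one attempt and no reset: what is moved stays moved. The work goes in short steps, Python scripts to look and compute and a tool call to move; the robot and the scene stay as the last step left them, time stands still between calls to the robot, and variables do not carry over. Pictures are saved under pics/ and viewed, at most 10 in all, crops included, and the job is handed in when it is done.

Besides the shell and the picture viewer there is one more tool, called after "Request:" as name(argument=value, ...) on one line, values as JSON. arm_command: Moves the arm, as the interface text tells. Its arguments: {"type":"object","properties":{"targets":{"type":"array"}},"required":["targets"]}

```bash
mkdir -p pics; python3 - <<'E'
from bench import robot
import cv2,numpy as np,pickle
o=robot.get_obs();print(o['time'],o['tool_pos'],o['ee_rot'],o['width'])
d={n:robot.snapshot(n) for n in('top','side')}
pickle.dump(d,open('s0.pkl','wb'))
for n in d:
  s=d[n];print(n,s['fx'],s['cx'],s['cy'],s['T'].round(3).tolist())
im=np.vstack([cv2.resize(d[n]['color'],(400,300)) for n in d])
cv2.imwrite('pics/a.png',d['top']['color'][:,:,::-1]);cv2.imwrite('pics/b.png',d['side']['color'][:,:,::-1])
E
```

```text
0.0 [0.21886836 0.50398843 0.20432002] [-3.13942783e+00 -2.40569236e-04  2.73179761e+00] 0.09385475432305707
top 433.6313370855665 258.23117727365315 193.6745045171403 [[-0.005, -0.996, 0.085, 0.4], [-1.0, 0.007, 0.013, 0.062], [-0.014, -0.085, -0.996, 1.307], [0.0, 0.0, 0.0, 1.0]]
side 484.84590574726616 254.36920238061865 197.8136644222742 [[0.97, -0.159, 0.182, 0.289], [-0.242, -0.686, 0.687, -0.865], [0.016, -0.71, -0.704, 0.997], [0.0, 0.0, 0.0, 1.0]]
```

View pics/a.png

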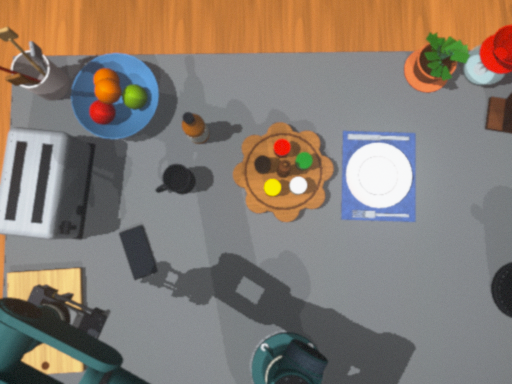

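View pics/b.png

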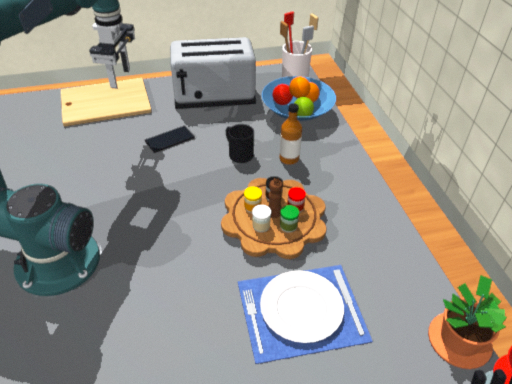

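The top view shows the tray at about (284,172), the red lid at (282,148) and the plate at (379,175). The red jar therefore needs about a quarter turn clockwise as seen from above. The side view agrees.

```bash
cat >h.py <<'E'
import cv2,numpy as np
def ray(s,uv,z):
    uv=np.atleast_2d(uv).astype(float)
    d=np.c_[(uv[:,0]-s['cx'])/s['fx'],(uv[:,1]-s['cy'])/s['fy'],np.ones(len(uv))]@s['T'][:3,:3].T
    o=s['T'][:3,3]; return (o+d*((z-o[2])/d[:,2])[:,None])[:,:2]
def blob(m,roi):
    k=np.zeros(m.shape,np.uint8);x0,y0,x1,y1=roi;k[y0:y1,x0:x1]=m[y0:y1,x0:x1]
    c,_=cv2.findContours(k,cv2.RETR_EXTERNAL,cv2.CHAIN_APPROX_NONE)
    return max(c,key=cv2.contourArea)
def measure(s):
    hsv=cv2.cvtColor(s['color'],cv2.COLOR_RGB2HSV);R=(225,115,340,230)
    r=cv2.inRange(hsv,(0,200,120),(4,255,255))|cv2.inRange(hsv,(176,200,120),(180,255,255))
    red=ray(s,blob(r,R).mean(0),.096)[0]
    wood=cv2.inRange(hsv,(3,80,60),(25,255,255))
    c=blob(wood,R)[:,0]
    p=ray(s,c,.034).astype(np.float32)
    (cx,cy),rad=cv2.minEnclosingCircle(p);ctr=np.array([cx,cy])
    M=cv2.moments(p.reshape(-1,1,2));cm=np.array([M['m10'],M['m01']])/M['m00']
    q=p-cm;a=np.arctan2(q[:,1],q[:,0]);rr=np.hypot(*q.T)
    g=np.linspace(-np.pi,np.pi,720,endpoint=False);o=np.argsort(a)
    f=np.interp(g,a[o],rr[o],period=2*np.pi)
    ph=np.degrees(-np.angle((f*np.exp(-8j*g)).sum())/8)  # a lobe direction
    pl=cv2.inRange(hsv,(0,0,170),(180,60,255))
    plate=ray(s,cv2.minEnclosingCircle(blob(pl,(330,125,430,225)))[0],.02)[0]
    at=lambda v:np.degrees(np.arctan2(v[1],v[0]))
    return dict(ctr=ctr,cm=cm,rad=rad,lobe=ph%45,red=red,plate=plate,redang=at(red-cm),redr=np.hypot(*(red-cm)),plang=at(plate-cm),pld=np.hypot(*(plate-cm)))
E
python3 - <<'E'
import pickle;from h import *
d=pickle.load(open('s0.pkl','rb'));s=d['top']
print(measure(s))
hsv=cv2.cvtColor(s['color'],cv2.COLOR_RGB2HSV)
for n,uv,z in(('oil',(192,120),.2),('mug',(178,179),.095),('phone',(138,252),.009),('white',(298,185),.096),('yel',(272,187),.096),('grn',(304,160),.096),('blk',(263,164),.096)):print(n,ray(s,uv,z)[0].round(3))
E
```

```text
{'ctr': array([0.57602084, 0.0069091 ]), 'cm': array([0.57573033, 0.0061241 ]), 'rad': 0.1498441994190216, 'lobe': np.float64(4.2115025226172715), 'red': array([0.63561597, 0.01095659]), 'plate': array([ 0.56522765, -0.27999638]), 'redang': np.float64(4.613503142673603), 'redr': np.float64(0.060080299827198855), 'plang': np.float64(-92.10222372995037), 'pld': np.float64(0.2863131820900864)}
oil [0.689 0.249]
mug [0.547 0.305]
phone [0.339 0.439]
white [ 0.528 -0.033]
yel [0.523 0.04 ]
grn [ 0.598 -0.051]
blk [0.588 0.064]
```

```bash
cat >>h.py <<'E'
C=np.array([.576,.0065])
from scipy.spatial.transform import Rotation as Ro
def pt(a,r,z):a=np.radians(a);return np.array([C[0]+r*np.cos(a),C[1]+r*np.sin(a),z])
def shift(o,ps,base=None):
    R=Ro.from_euler('xyz',o['ee_rot']).as_matrix();b=o['tool_pos'] if base is None else base
    return ((np.array(ps)-b)@R*1000).round(1)
E
python3 - <<'E'
from h import *;from bench import robot
o=robot.get_obs();h=pt(206.7,.148,.2)
print(shift(o,[h,pt(206.7,.148,.022)]))
print(shift(o,[pt(206.7-4*i,.145,.022) for i in range(1,21)],pt(206.7,.148,.022)).tolist())
E
```

```text
[[-431.  -427.7    5.2]
 [-431.  -427.4  183.2]]
[[5.6, 9.1, -0.0], [12.7, 16.3, -0.0], [19.2, 24.0, -0.0], [25.2, 32.2, -0.1], [30.6, 40.8, -0.1], [35.3, 49.7, -0.1], [39.5, 58.9, -0.1], [43.0, 68.4, -0.1], [45.8, 78.2, -0.1], [47.9, 88.0, -0.2], [49.4, 98.1, -0.2], [50.1, 108.2, -0.2], [50.2, 118.3, -0.2], [49.5, 128.4, -0.2], [48.1, 138.4, -0.3], [46.0, 148.3, -0.3], [43.3, 158.0, -0.3], [39.8, 167.6, -0.3], [35.7, 176.8, -0.3], [31.0, 185.8, -0.4]]
```

Request:
arm_command(targets=[0,0,0,0,0,0,1,0,0,0,0,0,0,1])

```text
time: 0.3
tool_pos: [0.219, 0.5043, 0.2051]
ee_rot: [-3.141, -0.0, 2.732]
wrist_force: [0.8, 0.6, -0.0]
width: 0.0815
finger_force: 0.0
```

Request:
arm_command(targets=[0,0,0,-30,-30,0,1,0,0,0,-60,-60,0,1,0,0,0,-90,-90,0,1,0,0,0,-120,-120,0,1,0,0,0,-150,-150,0,1,0,0,0,-180,-180,0,1,0,0,0,-210,-210,0,1,0,0,0,-240,-240,0,1,0,0,0,-270,-270,0,1,0,0,0,-300,-300,0,1,0,0,0,-330,-330,0,1,0,0,0,-360,-360,0,1,0,0,0,-390,-390,0,1,0,0,0,-415,-415,2,1,0,0,0,-431,-428,4,1,0,0,0,-431,-428,5,1,0,0,0,-431,-428,5,1,0,0,0,-431,-428,5,1,0,0,0,-431,-428,5,1])

```text
time: 2.2
tool_pos: [0.4437, -0.0588, 0.2008]
ee_rot: [3.141, 0.001, 2.734]
wrist_force: [0.5, 0.5, 0.9]
width: 0.0006
finger_force: 0.0
```

```bash
python3 - <<'E'
from h import *;from bench import robot
o=robot.get_obs();print(o['time'],o['tool_pos'],o['ee_rot'],o['width'],o['joint_positions'])
print(shift(o,[pt(206.7,.148,.2),pt(206.7,.148,.022)]))
cv2.imwrite('pics/c.png',robot.snapshot('side')['color'][:,:,::-1])
E
```

```text
2.2 [ 0.44374878 -0.05878755  0.20080692] [3.14115044e+00 5.43546674e-04 2.73351928e+00] 0.0005719209803392719 [-2.58778112e-01 -1.43019460e-01  1.60450453e+00  3.58561265e-04
  1.67950430e+00 -1.42146218e+00]
[[ -0.5  -1.1   0.8]
 [ -0.4  -1.2 178.8]]
```

View pics/c.png

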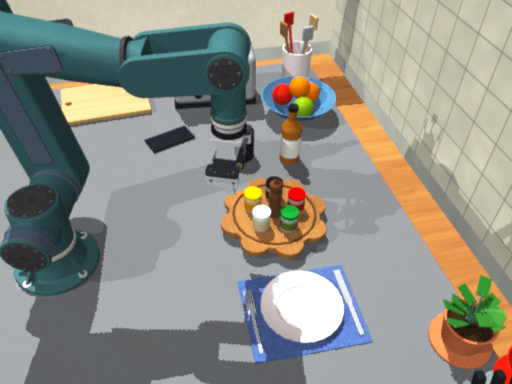

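The hand is closed at about (235,190) px, above the tray's near side as intended. I'll lower it into the hollow.

Request:
arm_command(targets=[0,0,0,0,-1,25,1,0,0,0,0,-1,50,1,0,0,0,0,-1,75,1,0,0,0,0,-1,100,1,0,0,0,0,-1,120,1,0,0,0,0,-1,135,1,0,0,0,0,-1,150,1,0,0,0,0,-1,160,1,0,0,0,0,-1,170,1,0,0,0,0,-1,178,1,0,0,0,0,-1,178,1])

```text
time: 3.35
tool_pos: [0.4428, -0.0604, 0.0215]
ee_rot: [-3.141, -0.002, 2.732]
wrist_force: [-0.7, -0.2, -0.9]
width: 0.0007
finger_force: 0.0
```

```bash
python3 - <<'E'
from h import *;from bench import robot
o=robot.get_obs();print(o['tool_pos'],o['wrist_force'])
s=robot.snapshot('top');cv2.imwrite('pics/d.png',cv2.resize(s['color'][90:270,200:440,::-1],(720,540)))
m=measure(s);print(m['lobe'],m['redang'],m['cm'])
E
```

```text
[ 0.44282156 -0.06038384  0.02149412] [-0.71038053 -0.20296473 -0.94134647]
4.993335077711072 -6.042447206287309 [0.59251727 0.01583294]
```

View pics/d.png

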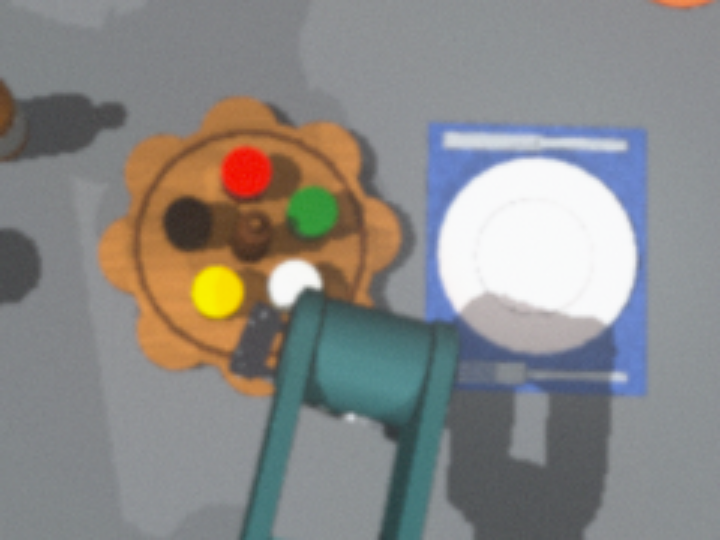

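The finger stands in the hollow between the lobes, with nothing touched. I'll push about 80° clockwise.

Request:
arm_command(targets=[0,0,0,5,9,0,1,0,0,0,12.5,16.5,0,1,0,0,0,19,24,0,1,0,0,0,25,32,0,1,0,0,0,30.5,41,0,1,0,0,0,35,50,0,1,0,0,0,39.5,59,0,1,0,0,0,43,68.5,0,1,0,0,0,46,78,0,1,0,0,0,48,88,0,1,0,0,0,49.5,98,0,1,0,0,0,50,108,0,1,0,0,0,50,118,0,1,0,0,0,49.5,128.5,0,1,0,0,0,48,138.5,0,1,0,0,0,46,148.5,0,1,0,0,0,43.5,158,0,1,0,0,0,40,167.5,0,1,0,0,0,36,177,0,1,0,0,0,33.5,181,0,1])

```text
time: 5.4
tool_pos: [0.4859, 0.1195, 0.0226]
ee_rot: [3.141, 0.0, 2.732]
wrist_force: [-1.3, 0.2, 0.8]
width: 0.0007
finger_force: 0.5
```

```bash
cat >m.py <<'E'
from h import *;from bench import robot;import sys
o=robot.get_obs();v=o['tool_pos'][:2]-C;print(o['time'],o['tool_pos'],o['wrist_force'],'finger r,ang',np.hypot(*v),np.degrees(np.arctan2(v[1],v[0])))
s=robot.snapshot('top');cv2.imwrite(sys.argv[1],cv2.resize(s['color'][90:270,200:440,::-1],(720,540)))
m=measure(s);w=m['red']-C;p=m['plate']-C
print('red r,ang',np.hypot(*w),np.degrees(np.arctan2(w[1],w[0])),'plate',np.degrees(np.arctan2(p[1],p[0])),m)
a=np.degrees(np.arctan2(v[1],v[0]))
print(shift(o,[pt(a-2*i,.145,.022) for i in range(1,14)]).tolist())
E
python3 m.py pics/e.png
```

```text
5.4 [0.48590127 0.11949489 0.02257353] [-1.29443644  0.1858503   0.77077066] finger r,ang 0.14451860833207977 128.56780611905148
red r,ang 0.061640433085856844 -68.89549147631523 plate -92.15332437340714 {'ctr': array([0.57605273, 0.00601723]), 'cm': array([ 0.59033843, -0.01429208]), 'rad': 0.1495455950498581, 'lobe': np.float64(26.875713150616054), 'red': array([ 0.59819488, -0.05100591]), 'plate': array([ 0.56522765, -0.27999638]), 'redang': np.float64(-77.92135546345266), 'redr': np.float64(0.03754503017041903), 'plang': np.float64(-95.39878869642217), 'pld': np.float64(0.26688823037364773)}
[[-2.0, 4.7, 0.6], [-4.6, 9.0, 0.6], [-7.4, 13.2, 0.6], [-10.3, 17.4, 0.6], [-13.3, 21.4, 0.6], [-16.5, 25.4, 0.6], [-19.8, 29.2, 0.6], [-23.3, 32.9, 0.6], [-26.9, 36.5, 0.6], [-30.6, 39.9, 0.6], [-34.4, 43.2, 0.6], [-38.3, 46.4, 0.6], [-42.4, 49.5, 0.6]]
```

View pics/e.png

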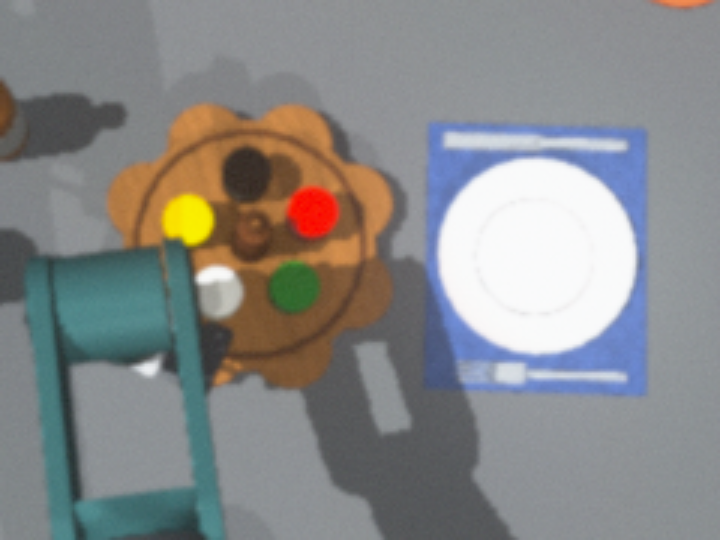

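Red is now at -69° and the plate at -92°, with the jars in place. I'll push 23° more, slowly.

Request:
arm_command(targets=[0,0,0,-2,4.5,0,1,0,0,0,-4.5,9,0,1,0,0,0,-7.5,13,0,1,0,0,0,-10.5,17.5,0,1,0,0,0,-13.5,21.5,0,1,0,0,0,-16.5,25.5,0,1,0,0,0,-20,29,0,1,0,0,0,-23.5,33,0,1,0,0,0,-27,36.5,0,1,0,0,0,-30.5,40,0,1,0,0,0,-34.5,43,0,1,0,0,0,-36,44.5,0,1,0,0,0,-36,44.5,0,1])

```text
time: 6.75
tool_pos: [0.5363, 0.1451, 0.0226]
ee_rot: [3.141, 0.001, 2.732]
wrist_force: [0.5, 0.4, 0.3]
width: 0.0005
finger_force: 0.0
```

```bash
python3 m.py pics/f.png; python3 -c "
from h import *;from bench import robot
o=robot.get_obs();v=o['tool_pos'][:2]-C;a=np.degrees(np.arctan2(v[1],v[0]))
print(shift(o,[pt(a+3,.145,.022),pt(a+3,.165,.022),pt(a+3,.165,.2)]))"
```

```text
6.75 [0.53631839 0.14512793 0.02258231] [0.46924319 0.35536821 0.25566071] finger r,ang 0.14419547057049661 105.97352567024234
red r,ang 0.060983618604535925 -92.22196055322854 plate -92.15332437340714 {'ctr': array([0.57555896, 0.00644598]), 'cm': array([ 0.58183412, -0.01417331]), 'rad': 0.15003752708435059, 'lobe': np.float64(3.3933527602948006), 'red': array([ 0.57363562, -0.05443777]), 'plate': array([ 0.56522765, -0.27999638]), 'redang': np.float64(-101.50902190261465), 'redr': np.float64(0.04109065783972167), 'plang': np.float64(-93.57472939828423), 'pld': np.float64(0.2663412905081571)}
[[-3.5, 3.8, 0.6], [-7.5, 6.8, 0.6], [-11.7, 9.6, 0.6], [-16.0, 12.4, 0.6], [-20.3, 14.9, 0.6], [-24.8, 17.3, 0.6], [-29.3, 19.6, 0.6], [-33.9, 21.7, 0.6], [-38.6, 23.6, 0.6], [-43.3, 25.4, 0.6], [-48.1, 27.0, 0.6], [-53.0, 28.4, 0.6], [-57.9, 29.7, 0.6]]
[[   6.2   -4.4    0.6]
 [  19.8   10.4    0.6]
 [  19.6   10.4 -177.4]]
```

Red is at -92.2° and the plate at -92.15°. I'll back off the flank, move out of the hollow and lift.

Request:
arm_command(targets=[0,0,0,3,-2,0,1,0,0,0,6,-4.5,0,1,0,0,0,10,0,0,1,0,0,0,15,5,0,1,0,0,0,20,10,0,1,0,0,0,20,10,-20,1,0,0,0,20,10,-50,1,0,0,0,20,10,-80,1,0,0,0,20,10,-110,1,0,0,0,20,10,-140,1,0,0,0,20,10,-177,1,0,0,0,45,5,-177,1,0,0,0,75,0,-177,1,0,0,0,105,0,-177,1,0,0,0,135,0,-177,1,0,0,0,165,0,-177,1,0,0,0,165,0,-177,1,0,0,0,165,0,-177,1])

```text
time: 8.6
tool_pos: [0.3842, 0.2113, 0.1998]
ee_rot: [3.141, 0.001, 2.733]
wrist_force: [0.1, 0.0, 0.1]
width: 0.0007
finger_force: 0.0
```

```bash
python3 m.py pics/g.png
```

```text
8.6 [0.38421167 0.21134543 0.19983306] [0.13981675 0.00887411 0.07891053] finger r,ang 0.2806143473742065 133.11451630261743
red r,ang 0.06114453034839004 -92.60768780676933 plate -92.15332437340714 {'ctr': array([0.57587123, 0.00679764]), 'cm': array([0.57572582, 0.0061754 ]), 'rad': 0.14956927299499512, 'lobe': np.float64(43.76942733144333), 'red': array([ 0.57321811, -0.05458121]), 'plate': array([ 0.56522765, -0.27999638]), 'redang': np.float64(-92.36352754161061), 'redr': np.float64(0.060808347136522486), 'plang': np.float64(-92.10094538639463), 'pld': np.float64(0.28636428369530204)}
[[-126.2, -49.6, 178.0], [-128.5, -45.1, 178.0], [-130.9, -40.6, 178.0], [-133.5, -36.3, 178.0], [-136.2, -32.0, 178.0], [-139.1, -27.8, 178.0], [-142.1, -23.8, 178.0], [-145.2, -19.8, 178.0], [-148.5, -16.0, 178.0], [-151.9, -12.2, 178.0], [-155.5, -8.6, 178.0], [-159.1, -5.1, 178.0], [-162.9, -1.8, 178.0]]
```

View pics/g.png

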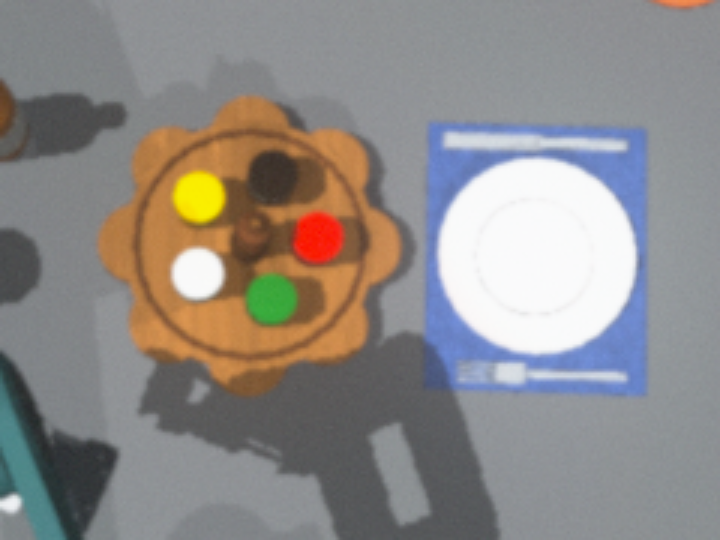

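The red jar at (318,237) px faces the plate, within half a degree of the line. Everything is upright and the hand is clear.

```bash
python3 -c "
from bench import robot
print(robot.close_job())"
```

```text
the job is handed in; nothing more can be done
None
```

The red-lidded jar now stands in front of the plate, measured within about 0.5° of the line, with the tray at rest and the hand clear; the job is handed in, and no verdict was returned.

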